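# Load the specimen carrier into the microscope dock until the pawl clicks

### The job

Take the specimen carrier with the yellow grip from the blue tray, keep it level, and lay it flat in the open mouth of the black loading dock. Slide it gently along the rails against the ejector until it has passed the orange sprung catch, which clicks in behind it and keeps it from coming back out; don't ram it against the end stop. Let go so that it stays caught there, and leave the other carriers and everything else on the bench where they are.

Things in the scene. Friction and masses are not known exactly. Their poses are not given: they have to be found in the camera images.
- carrier: the specimen carrier to load: a flat grey block 80 (its x) x 60 (its y) x 18 mm tall with two amber specimen wells and, standing in the middle of its top, a YELLOW upright grip 12 mm thick (along its x) x 26 mm wide (along its y) x 34 mm tall, so the grip's top is 52 mm above the underside. Origin: centre of the underside. 0.1 to 0.2 kg. Both ends are alike: it may go in either way round
- dock: black loading dock, fixed: a plate 150 mm wide, 12 mm thick, from x = -180 to +170 mm of its origin (on the underside). Its +x is the push direction, its -x end the open mouth. The carrier slides flat on the plate (underside at z = 12 mm), its x along the dock's x: about 1 N. More than 32 N (all contacts added up; about 24 N of push) between carrier and dock does damage
- dock_mouth (a point): point on the plate's top (dock x = -130 mm, y = 0, z = 12 mm) where the carrier's underside centre may be set down; its front then lies just inside the funnel of the rails
- rail_start (a point): where the parallel part of the two aluminium rails begins (dock x = -60 mm, y = 0, z = 12 mm). Rails 8 mm tall, 62.4 mm apart, run on to x = +125 mm; towards the mouth they flare out to 90 mm apart at x = -108 mm
- catch_slot (a point): middle of the slot for the white catch frame (dock x = -10, y = 31, z = 25 mm). The frame with its ORANGE sprung pawl (tooth 6 mm into the path, from +y, up to about 6 N to pass) sits anywhere within 10 mm of it along x, NOT measured. The pawl clicks in when the carrier's rear end has passed the tooth's rear face, so with the carrier's origin at dock x = 20 to 40 mm, unknown
- dock_end (a point): mean place of two black rubber buffers (dock x = 72, z = 25 mm; +-10 mm, they sit on the same catch frame, side bars at y = +-62 mm, 31 mm high). The carrier's front meets them 2 mm after the click; about 5 to 6 N per mm. Pushing force: 8 to 13 N just before them, so a steep rise to 16 to 18 N means past the click. Not clicked: the ejector drives the carrier back out
- ejector (a joint): the sprung plunger (14 mm thick steel rod, green tip) at the dock's far end that pushes the carrier back towards the mouth: 0 = fully out (its tip at dock x = 42 mm), grows as it is pressed in, m; about 5.4 N plus 0.09 N per mm. With the carrier caught it stays pressed in by 18 to 38 mm
- carrier_red: another carrier of the same size, RED grip; to be left alone. Origin: centre of underside
- carrier_black: another carrier of the same size, BLACK grip; to be left alone. Origin: centre of underside
- tray: blue tray plate 290 (x) x 115 (y) x 6 mm, fixed, on which the three carriers lie side by side 92 mm apart along its x, each with its long side across the tray, in any order. Origin: centre of underside
- jar: glass jar, 60 mm across, 100 mm tall, origin at the base; leave alone
- vial: amber vial, 28 mm across, 60 mm tall, origin at the base; leave alone
- notes: yellow note block 76 x 76 x 12 mm, origin at the base; leave alone
- mouse: black computer mouse 105 x 60 x 34 mm, origin at the base; leave alone
- dish: clear dish 90 mm across, 18 mm tall, origin at the base; leave alone
- tweezers: steel tweezers 125 mm long, lying, 6 mm thick; leave alone

How it is judged:
On the way, in this order (a step that is already met when the one before it is completed fails the run):
1. the yellow-grip carrier lies flat in the dock's mouth, lined up with the rails, the ejector not yet pressed (x of carrier in the frame of dock between -0.16 and 0.01 m and y of carrier in the frame of dock between -0.015 and 0.015 m and z of carrier in the frame of dock between 0.009 and 0.016 m and angle between the x axis of carrier and the x axis of dock, either way round below 0.25 rad and value of joint ejector below 0.004 m), for 0.1 s.
2. it has been slid along the rails, pressing the ejector in (y of carrier in the frame of dock between -0.004 and 0.004 m and z of carrier in the frame of dock between 0.009 and 0.015 m and angle between the x axis of carrier and the x axis of dock, either way round below 0.06 rad and value of joint ejector above 0.015 m), for 0.1 s.
At the end, for the whole second after the job is handed in: The yellow-grip carrier lies flat between the rails (within 4 mm and 0.06 rad), untouched and at rest, caught by the pawl: the ejector behind it still pressed in by more than 15 mm and the carrier's origin beyond dock x = 17 mm (all of step 2 and x of carrier in the frame of dock above 0.017 m and linear speed of carrier below 0.01 m/s and contact force between each of the fingers, the arm and carrier below 0.1 N).
It fails at once if the carrier is pressed against the dock with more than 32 N (contact force between carrier and dock above 32 N).
It fails at once if the carrier is tipped by more than 0.35 rad (20 degrees) (angle between carrier's own z axis and vertical above 0.35 rad).
It fails at once if another thing on the bench is shifted by more than 15 mm (distance of any of carrier_red, carrier_black, jar, vial, notes, mouse, dish, tweezers from where it was at the start of the episode above 0.015 m).
It also fails if it takes over 58 s, if anything falls off the work surface, if the arm or the gripper's body presses on something with over 40 N, if the wrist force passes 120 N, or if a joint passes its speed limit or range.

### The arm

A 6-joint arm with a two-finger parallel gripper is mounted at the origin on the work surface. World frame = base frame: x ahead of the robot, y to its left, z up, the work surface at z = 0. Lengths are in m, angles in rad, forces in N, time in s.
With the tool pointing down it reaches from about 0.3 to 0.75 m from the base axis. Payload 8.5 kg.
Tool frame: the origin (TCP) lies on the centre line of the jaws, within the pads' length; the fingertips stand env.nose_length ahead of it and the grasp point (between the pads) lies 6 mm ahead of it (env.nose_length is the distance from the TCP to the fingertips, in m); z points along the fingers, y is the line along which they close (so a half turn about z gives the same grasp; the last joint's range is limited). The gripper opens to 85 mm and grips with 20 to 120 N. Pads are 22 mm wide; open, the fingers measure 114 mm over their backs; the gripper's body (76 mm by 85 mm) begins 54 mm behind the grasp point. The pads swing forward as they close: fully open they stand 13 mm farther back than shut.
Start: joints at [-1.412, 0.381, 1.297, -0, 1.464, -0.215], TCP at [0.201, -0.512, 0.256] pointing down, gripper open.
Joint ranges: [-3.11, 3.11], [-0.89, 2.33], [0.22, 2.48], [-1.42, 4.56], [0.17, 2.85], [-2.88, 2.88]. Speed limits (rad/s): [2.39, 2.39, 3.14, 3.14, 3.14, 3.14].

### API

Orientations are given as a rotation vector (axis times angle).
In Python, from plant import env, grab_frame, calibration gives the robot as it stands.
- The arm moves only by the tool arm_command, never from a script. Its argument "motion" is a list that holds one entry, the list of rows, each a list of 7 numbers: the shift along the tool's x, y, z normalised to -1 to 1, where 1 is 200 mm, then the turn, a rotation vector about the tool's x, y, z normalised to -1 to 1, where 1 is 360 degrees, then the opening, from 0 (shut) to 1 (fully open). A call has 1 to 5 rows; each row is the pose to reach, as a shift and turn from the pose commanded when the call began, along the tool's axes at that moment, turning the shorter way round; what a row does not reach only later rows make up. A row lasts 1/8 s, in which the tool goes at most 62.5 mm and 10.7 degrees, less where a joint would pass 70% of its speed; a pose out of reach is approached as far as the arm can. A call with a number of a shift or a turn outside -1 to 1 is refused whole. A call with a gripper value outside its range is refused whole. The fingers move at their own pace and stop on an object; "newtons" is the grip in N (left out, the last holds). Time passes only in rows, so rows that repeat a pose let the fingers close. It gives the time, the measured TCP pose, the force, the opening and the grip force at its end, in the units of the state.
- env.get_state(): the state, without advancing time (a new reading comes with each control period).
- grab_frame(name): name is "scene" or "top" or "wrist"; returns the picture (420x560x3 uint8, blue, green, red); there is no depth.
- calibration(name): a dict with "fx", "fy", "cx", "cy" (pixels), "distortion" ([k1, k2, p1, p2, k3] as OpenCV has them; the pictures are not rectified), "position" and "attitude" of the camera in the world; the wrist camera has in their place "mount" (4x4, takes a point from camera to tool coordinates, whose origin is the TCP and whose axes are the flange's). Camera axes: x right, y down, z forward; pixel columns grow to the right and rows downward; lengths in m; the calibration is good to about 2 mm. A picture is of the moment at which its call begins: read the wrist's pose just before it. calibration takes no time and is no camera call.
- env.hand_in(): hands the job in; it is judged then, once.
The state is a dict: "t": time; "qpos": joint angles; "qvel": joint speeds; "tau": joint torques, N m; "tool_pos": TCP position; "eef_rot": TCP orientation; "ft_force": force on the tool from outside, world axes, zero at the start; "ft_torque": the same for the moment, N m; "gripper_width": finger opening in m; "gripper_force": force on a finger pad.
Only numpy, scipy, OpenCV 4.12 (cv2) and the standard library are available. Lean on these libraries where they do the work, as an engineer would, in place of code of your own. Each camera call takes 0.05 s, during which the arm holds its last target. There are 200 camera calls.

## Working session

There is one attempt and no reset: what is moved stays moved. The work goes in short steps, Python scripts to look and compute and a tool call to move; the robot and the scene stay as the last step left them, time stands still between calls to the robot, and variables do not carry over. Pictures are saved under pics/ and viewed, at most 10 in all, crops included, and the job is handed in when it is done.

Besides the shell and the picture viewer there is one more tool, called after "Emit:" as name(argument=value, ...), one argument or row to a line, values as JSON. arm_command: Moves the arm, as the interface text tells. Its arguments: {"type":"object","properties":{"motion":{"type":"array"},"newtons":{"type":"number"}},"required":["motion"]}

```bash
mkdir -p pics
python3 - <<'E'
from plant import env, grab_frame, calibration
import cv2,numpy as np
for n in("top","scene"):
    cv2.imwrite(f"pics/{n}0.png",grab_frame(n)); print(n,calibration(n))
print(calibration("wrist")); s=env.get_state(); print(s, env.nose_length)
E
```

```text
top {'fx': 479.0162015523856, 'fy': 479.0162015523856, 'cx': 272.30786721958606, 'cy': 213.95457378365313, 'distortion': array([0.0477479, 0.       , 0.       , 0.       , 0.       ]), 'position': array([ 0.39628213, -0.00679708,  1.28699678]), 'attitude': array([-2.17730587,  2.1649731 , -0.12660042])}
scene {'fx': 434.85478897105065, 'fy': 434.85478897105065, 'cx': 282.7093165454028, 'cy': 206.33892765263414, 'distortion': array([-0.04643501,  0.        ,  0.        ,  0.        ,  0.        ]), 'position': array([ 1.40689509, -0.32465657,  1.08186375]), 'attitude': array([-2.04497078, -1.40572311,  0.54164962])}
{'fx': 298.75305135819434, 'fy': 298.75305135819434, 'cx': 279.1047637298747, 'cy': 212.0145575933875, 'distortion': array([-0.05376635,  0.        ,  0.        ,  0.        ,  0.        ]), 'mount': array([[ 1.38795952e-03, -9.51364645e-01, -3.08063931e-01,
         7.93951425e-02],
       [ 9.99998685e-01,  1.06206919e-03,  1.22553334e-03,
         1.20578063e-03],
       [-8.38743878e-04, -3.08065227e-01,  9.51364868e-01,
        -1.17160879e-01],
       [ 0.00000000e+00,  0.00000000e+00,  0.00000000e+00,
         1.00000000e+00]])}
{'t': 0.1, 'qpos': array([-1.41229321e+00,  3.81165363e-01,  1.29817726e+00,  7.43650267e-07,
        1.46363257e+00, -2.15280403e-01]), 'qvel': array([-0.00022601,  0.00014494, -0.00187762,  0.0007837 ,  0.00078987,
       -0.00034897]), 'tau': array([ 2.69322096e-03, -4.49218369e+01, -2.31655383e+01, -2.00152290e-04,
        3.70420530e-03,  2.92997584e-05]), 'tool_pos': array([ 0.20079667, -0.51177969,  0.25575638]), 'eef_rot': array([-3.08552868e+00, -5.83468863e-01, -6.27764357e-05]), 'ft_force': array([-0.80694512, -1.74570868, -1.0395358 ]), 'ft_torque': array([ 0.00867178, -0.02853749,  0.04914202]), 'gripper_force': 0.0, 'gripper_width': 0.08529080132759043} 0.025
```

View pics/top0.png

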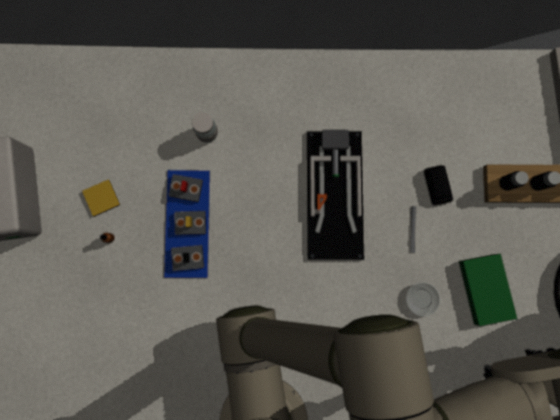

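View pics/scene0.png

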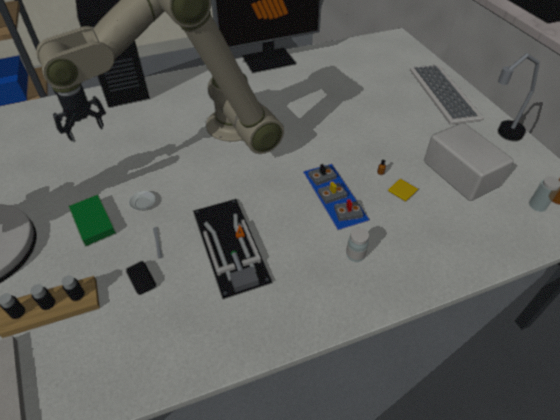

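The top view shows the tray at left (yellow grip near pixel 187,222, between red and black) and the dock at (335,195), with its mouth at the image bottom (towards the base). I'll measure both from colour masks.

```bash
cat > h.py <<'E'
from plant import env, grab_frame, calibration
import cv2,numpy as np
from scipy.spatial.transform import Rotation as R
def cam(n,s=None):
    c=calibration(n); K=np.array([[c['fx'],0,c['cx']],[0,c['fy'],c['cy']],[0,0,1]])
    if n=='wrist':
        s=s or env.get_state(); T=np.eye(4); T[:3,:3]=R.from_rotvec(s['eef_rot']).as_matrix(); T[:3,3]=s['tool_pos']
        M=T@c['mount']; return K,c['distortion'],M[:3,:3],M[:3,3]
    return K,c['distortion'],R.from_rotvec(c['attitude']).as_matrix(),c['position']
def p2w(C,px,z):
    K,d,Rm,p=C; u=cv2.undistortPoints(np.array(px,float).reshape(-1,1,2),K,d).reshape(-1,2)
    r=np.c_[u,np.ones(len(u))]@Rm.T
    return p+r*((z-p[2])/r[:,2])[:,None]
def w2p(C,X):
    K,d,Rm,p=C; return cv2.projectPoints(np.array(X,float).reshape(-1,3),cv2.Rodrigues(Rm.T)[0],-Rm.T@p,K,d)[0].reshape(-1,2)
def blob(m):
    n,l,st,c=cv2.connectedComponentsWithStats(m.astype(np.uint8))
    k=1+np.argmax(st[1:,4]); return (l==k),st[k],c[k]
E
python3 - <<'E'
from h import *
im=cv2.imread("pics/top0.png"); hsv=cv2.cvtColor(im,cv2.COLOR_BGR2HSV); C=cam("top")
def win(m,x0,x1,y0,y1):
    o=np.zeros_like(m);o[y0:y1,x0:x1]=m[y0:y1,x0:x1];return o
b=win((hsv[...,0]>105)&(hsv[...,0]<130)&(hsv[...,1]>150),150,225,150,290)
pts=np.argwhere(b)[:,::-1]; W=p2w(C,pts,0.006)
print("tray",cv2.minAreaRect(W[:,:2].astype(np.float32)*1000))
y=win((hsv[...,0]>20)&(hsv[...,0]<35)&(hsv[...,1]>120)&(hsv[...,2]>90),165,210,170,280)
m,st,c=blob(y); print("yellow",st,c,p2w(C,c,0.056))
k=win(im.max(2)<45,295,375,120,270); m,_,_=blob(k)
W=p2w(C,np.argwhere(m)[:,::-1],0.012); print("dock",cv2.minAreaRect(W[:,:2].astype(np.float32)*1000))
g=cv2.resize(im[120:290,150:380],None,fx=3.4,fy=3.4,interpolation=cv2.INTER_CUBIC)
g=cv2.convertScaleAbs(g,alpha=1.8,beta=10); cv2.imwrite("pics/c1.png",g)
E
```

```text
tray ((508.2169189453125, 209.7251434326172), (281.9551086425781, 110.41848754882812), 0.11310293525457382)
yellow [185 217   6   9  39] [187.56410256 221.17948718] [[0.50814419 0.19935244 0.056     ]]
dock ((586.1812133789062, -184.83688354492188), (344.6585388183594, 148.57518005371094), 0.35354083776474)
```

View pics/c1.png

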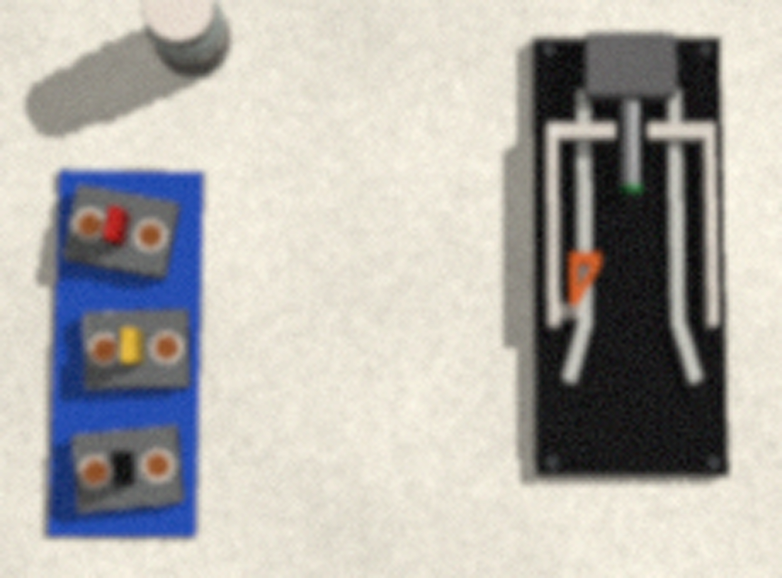

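The crop shows red, yellow, black carriers (top to bottom). The orange pawl is at crop (583,278), and the dock mouth faces the base. The dock is about aligned with world x, with its origin near (0.591, -0.185). Now I'll move towards the tray and square up the yaw.

Emit:
arm_command(
  motion=[
    [[0.95, -0.95, 0, 0, 0, 0.0595, 1], [0.95, -0.95, 0, 0, 0, 0.0595, 1], [0.95, -0.95, 0, 0, 0, 0.0595, 1], [0.95, -0.95, 0, 0, 0, 0.0595, 1], [0.95, -0.95, 0, 0, 0, 0.0595, 1]],
  ],
)

```text
t: 0.72
tool_pos: [0.3088, -0.2627, 0.2564]
eef_rot: [-3.141, -0.004, 0.0]
ft_force: [0.2, -0.4, -0.2]
gripper_width: 0.0854
gripper_force: 0.0
```

Emit:
arm_command(
  motion=[
    [[0.5, -1, 0, 0, 0, 0, 1], [0.5, -1, 0, 0, 0, 0, 1], [0.5, -1, 0, 0, 0, 0, 1], [0.5, -1, 0, 0, 0, 0, 1]],
  ],
)

```text
t: 1.23
tool_pos: [0.4088, -0.0633, 0.2562]
eef_rot: [-3.141, -0.003, 0.0]
ft_force: [0.5, -0.0, 1.0]
gripper_width: 0.085
gripper_force: 0.0
```

Emit:
arm_command(
  motion=[
    [[0.4, -1, 0, 0, 0, 0, 1], [0.4, -1, 0, 0, 0, 0, 1], [0.4, -1, 0, 0, 0, 0, 1], [0.4, -1, 0, 0, 0, 0, 1]],
  ],
)

```text
t: 1.72
tool_pos: [0.4887, 0.1371, 0.2558]
eef_rot: [-3.141, -0.004, 0.001]
ft_force: [-0.3, 0.2, 0.1]
gripper_width: 0.0855
gripper_force: 0.0
```

Emit:
arm_command(
  motion=[
    [[0.1, -0.32, 0, 0, 0, 0, 1], [0.1, -0.32, 0, 0, 0, 0, 1], [0.1, -0.32, 0, 0, 0, 0, 1]],
  ],
)

```text
t: 2.1
tool_pos: [0.5081, 0.1982, 0.2558]
eef_rot: [3.141, 0.001, -0.002]
ft_force: [-0.0, -1.0, 0.3]
gripper_width: 0.0851
gripper_force: 0.0
```

Run:
```python
from h import *
s=env.get_state(); C=cam("wrist",s); im=grab_frame("wrist"); cv2.imwrite("pics/w1.png",im)
print(s['t'],s['tool_pos'],s['eef_rot'],s['qpos'])
hsv=cv2.cvtColor(im,cv2.COLOR_BGR2HSV)
m,st,c=blob((hsv[...,0]>20)&(hsv[...,0]<35)&(hsv[...,1]>120)&(hsv[...,2]>80)); print(st,c,p2w(C,c,0.05),cv2.minAreaRect(np.argwhere(m)[:,::-1].astype(np.int32)))
```

```text
2.1 [0.50809932 0.19819497 0.25584076] [ 3.14114860e+00  1.06390546e-03 -1.75270857e-03] [ 1.54888113e-01  3.73348242e-01  1.31032974e+00 -2.67986346e-04
  1.45908559e+00  1.72503707e+00]
[  38   85   86   85 4040] [ 80.60643564 126.80346535] [[0.57855833 0.40898134 0.05      ]] ((80.34471130371094, 127.50553131103516), (68.83065795898438, 61.04248046875), 59.6567497253418)
```

View pics/w1.png

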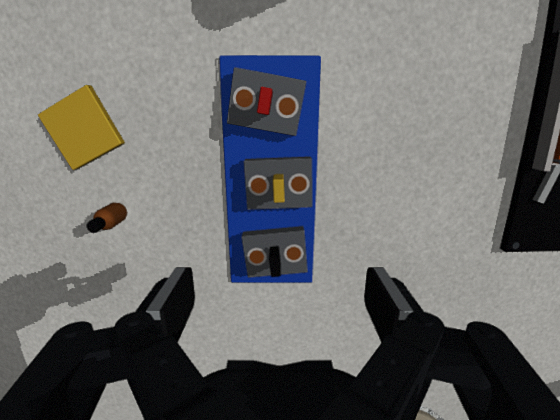

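The wrist view shows the yellow-grip carrier at about (279,185), slightly yawed, with red above and black below. I'll measure its top-face corners and grip.

Run:
```python
from h import *
from scipy.optimize import least_squares
im=cv2.imread("pics/w1.png"); s=env.get_state(); C=cam("wrist",s)
hsv=cv2.cvtColor(im,cv2.COLOR_BGR2HSV)
x0,x1,y0,y1=225,335,145,222
w=hsv[y0:y1,x0:x1]
mb=~((w[...,0]>100)&(w[...,0]<135)&(w[...,1]>110))
m,st,c=blob(mb); print(st)
ys=(w[...,0]>18)&(w[...,0]<35)&(w[...,1]>110)&(w[...,2]>60)
my,sty,cy=blob(ys); 
off=np.array([x0,y0])
P=np.argwhere(m)[:,::-1]+off
W=p2w(C,P,0.024)[:,:2]; r=cv2.minAreaRect((W*1000).astype(np.float32)); print("carrier",r)
# bright yellow = grip top
top=my&(w[...,2]>np.percentile(w[...,2][my],60))
print("grip all",sty,cy+off,"top",np.argwhere(top)[:,::-1].mean(0)+off)
print("V hist",np.percentile(w[...,2][my],[5,25,50,75,95]))
# silhouette fit: carrier box + grip, IoU over mask of grey/wells & of yellow
cx=np.array([-40,40])/1000;
def hull(p,dx,dy,z0,z1):
    c,s_=np.cos(p[2]),np.sin(p[2]);q=[]
    for a in(-dx,dx):
        for b in(-dy,dy):
            for z in(z0,z1): q.append([p[0]+c*a-s_*b,p[1]+s_*a+c*b,z])
    return cv2.convexHull((w2p(C,q)-off).astype(np.float32)*1)
def rast(h,k=8):
    o=np.zeros(((y1-y0)*k,(x1-x0)*k),np.uint8);cv2.fillConvexPoly(o,np.round((h+.5)*k).astype(np.int32),1);return cv2.resize(o.astype(np.float32),(x1-x0,y1-y0),interpolation=cv2.INTER_AREA)
from scipy.optimize import minimize
f=lambda v:np.abs(rast(hull((v[0],v[1],v[2]),.006,.013,.024,.058))-my).sum()
g=lambda v:np.abs(rast(hull((v[0],v[1],v[2]),.04,.03,.006,.024))-(m|my)).sum()
a0=[.508,.199,np.pi/2]
for n,F in(("grip",f),("box",g),("both",lambda v:3*f(v)+g(v))):
    best=min((minimize(F,[a0[0],a0[1],a0[2]+d],method='Nelder-Mead',options=dict(initial_simplex=[np.array(a0)+[0,0,d],np.array(a0)+[.01,0,d],np.array(a0)+[0,.01,d],np.array(a0)+[0,0,d+.1]])) for d in(-.1,0,.1)),key=lambda o:o.fun)
    print(n,best.x,best.fun,my.sum(),m.sum())
print("black/red px ok")
```

```text
[  19   12   68   53 3349]
carrier ((510.6256103515625, 197.48492431640625), (61.39414978027344, 79.03628540039062), 2.095316171646118)
grip all [ 48  29  12  29 319] [278.27586207 188.26645768] top [278.96062992 190.14173228]
V hist [ 85. 111. 151. 154. 158.]
grip [0.50980911 0.19730278 1.58273875] 22.453125 319 3349
box [0.50945396 0.19745937 1.60603167] 97.359375 319 3349
both [0.5096581  0.1970981  1.61349571] 173.15625 319 3349
black/red px ok
```

Emit:
arm_command(
  motion=[
    [[0.0075, 0.004, 0.3, 0, 0, -0.006, 0.6], [0.0075, 0.004, 0.6, 0, 0, -0.006, 0.6], [0.0075, 0.004, 0.85, 0, 0, -0.006, 0.6], [0.0075, 0.004, 1, 0, 0, -0.006, 0.6], [0.0075, 0.004, 1, 0, 0, -0.006, 0.6]],
  ],
)

```text
t: 2.78
tool_pos: [0.509, 0.1961, 0.0551]
eef_rot: [3.14, 0.056, -0.006]
ft_force: [0.3, -0.3, 0.4]
gripper_width: 0.0515
gripper_force: 0.0
```

Emit:
arm_command(
  motion=[
    [[0, 0, 0, 0, 0, 0, 0], [0, 0, 0, 0, 0, 0, 0], [0, 0, 0, 0, 0, 0, 0], [0, 0, 0, 0, 0, 0, 0], [0, 0, 0, 0, 0, 0, 0]],
  ],
  newtons=40,
)

```text
t: 3.4
tool_pos: [0.5106, 0.1974, 0.0579]
eef_rot: [-3.141, -0.059, -0.005]
ft_force: [-0.4, -1.5, 8.0]
gripper_width: 0.0113
gripper_force: 40.2
```

Emit:
arm_command(
  motion=[
    [[0, 0, -0.1, 0, 0, 0, 0], [0, 0, -0.35, 0, 0, 0, 0], [0, 0, -0.6, 0, 0, 0, 0], [0, 0, -0.6, 0, 0, 0, 0]],
  ],
)

```text
t: 3.9
tool_pos: [0.5111, 0.1977, 0.1804]
eef_rot: [-3.14, -0.059, -0.013]
ft_force: [0.6, -0.7, -2.6]
gripper_width: 0.0115
gripper_force: 39.3
```

Run:
```python
from h import *
s=env.get_state(); im=grab_frame("wrist"); cv2.imwrite("pics/w2.png",im)
print(s['t'],s['tool_pos'],s['eef_rot'],s['ft_force'],s['ft_torque'])
```

```text
3.9 [0.51113008 0.19773739 0.18038362] [-3.13990771 -0.05946427 -0.01296461] [ 0.64835726 -0.68253063 -2.5945131 ] [-0.0146511  -0.01840259  0.00867494]
```

View pics/w2.png

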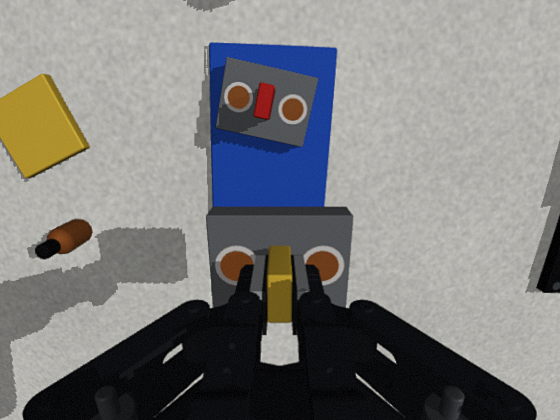

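The carrier hangs level and square in the gripper, grip centred at (279,285). Now I'll carry it to a viewpoint beside the dock while turning 90°.

Emit:
arm_command(
  motion=[
    [[-0.038, 1, -0.5, 0, 0, -0.12, 0], [-0.038, 1, -0.5, 0, 0, -0.12, 0], [-0.038, 1, -0.5, 0, 0, -0.12, 0], [-0.038, 1, -0.5, 0, 0, -0.12, 0], [-0.038, 1, -0.5, 0, 0, -0.12, 0]],
  ],
  newtons=60,
)

```text
t: 4.58
tool_pos: [0.5099, -0.0054, 0.2764]
eef_rot: [2.898, 1.21, 0.0]
ft_force: [-0.1, 0.3, -2.4]
gripper_width: 0.011
gripper_force: 64.0
```

Emit:
arm_command(
  motion=[
    [[-0.677, 0.738, 0, 0, 0, -0.124, 0], [-0.677, 0.738, 0, 0, 0, -0.124, 0], [-0.677, 0.738, 0, 0, 0, -0.124, 0], [-0.677, 0.738, 0, 0, 0, -0.124, 0], [-0.677, 0.738, 0, 0, 0, -0.124, 0]],
  ],
)

```text
t: 5.2
tool_pos: [0.5191, -0.2047, 0.2741]
eef_rot: [-2.218, -2.22, 0.001]
ft_force: [0.7, 0.9, -0.9]
gripper_width: 0.0109
gripper_force: 64.0
```

Emit:
arm_command(
  motion=[
    [[-0.4, 0, 0, 0, 0, 0, 0], [-0.4, 0, 0, 0, 0, 0, 0], [-0.4, 0, 0, 0, 0, 0, 0]],
  ],
)

```text
t: 5.58
tool_pos: [0.5193, -0.2833, 0.2748]
eef_rot: [-2.221, -2.218, 0.0]
ft_force: [0.4, -0.3, -1.1]
gripper_width: 0.0108
gripper_force: 64.0
```

Run:
```python
from h import *
s=env.get_state(); im=grab_frame("wrist"); cv2.imwrite("pics/w3.png",cv2.convertScaleAbs(im,alpha=1.5))
np.save("w3.npy",im); np.savez("w3s.npz",p=s['tool_pos'],r=s['eef_rot'])
print(s['t'],s['tool_pos'],s['eef_rot'],s['ft_force'],s['qpos'])
```

```text
5.575 [ 0.51929316 -0.28326111  0.27477577] [-2.22134689e+00 -2.21752680e+00  1.03665722e-04] [ 0.39029889 -0.331282   -1.05237854] [-6.99403239e-01  4.44598999e-01  1.13965082e+00  1.80025709e-04
  1.56017168e+00 -6.97684210e-01]
```

View pics/w3.png

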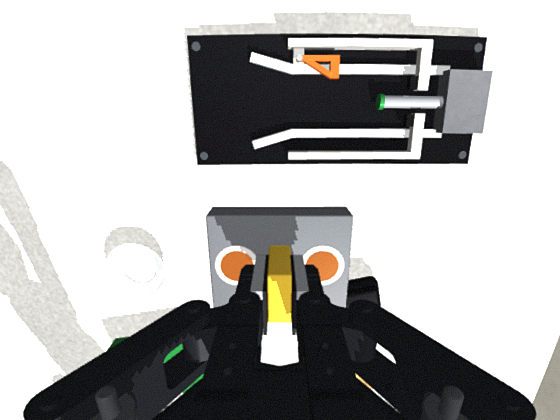

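The boosted wrist view shows the whole dock: plate corners near (188,37), (486,37), (197,163), (466,163), pawl at (320,65), ejector tip at (381,101). The carrier's side edge is at row ~210. I'll fit the dock pose and the carrier pose in the hand.

```bash
cat > fit.py <<'E'
from h import *
from scipy.optimize import minimize
im=np.load("w3.npy"); z=np.load("w3s.npz"); C=cam("wrist",dict(tool_pos=z['p'],eef_rot=z['r']))
Rt=R.from_rotvec(z['r']).as_matrix()
g=im.max(2)
d=np.zeros(g.shape,bool); d[20:190,160:520]=g[20:190,160:520]<50
m,st,_=blob(d); print(st)
pts=np.argwhere(m)[:,::-1].astype(np.int32); H=np.zeros(g.shape,np.uint8); cv2.fillConvexPoly(H,cv2.convexHull(pts),1)
def box(p,x0,x1,y0,y1,z0,z1):
    c,s=np.cos(p[2]),np.sin(p[2]); return [[p[0]+c*a-s*b,p[1]+s*a+c*b,h] for a in(x0,x1) for b in(y0,y1) for h in(z0,z1)]
def rast(h,k=4):
    o=np.zeros((420*k,560*k),np.uint8);cv2.fillConvexPoly(o,np.round((h+.5)*k).astype(np.int32),1);return cv2.resize(o.astype(np.float32),(560,420),interpolation=cv2.INTER_AREA)
def nm(F,a,dl):
    a=np.array(a,float); return minimize(F,a,method='Nelder-Mead',options=dict(initial_simplex=np.vstack([a]+[a+np.eye(len(a))[i]*dl[i] for i in range(len(a))]),xatol=1e-5))
F=lambda p:np.abs(rast(cv2.convexHull(w2p(C,box(p,-.18,.17,-.075,.075,0,.012)).astype(np.float32)))-H).sum()
o=nm(F,[.591,-.185,0],[.01,.01,.03]); print("dock",o.x,o.fun)
p=o.x; T=lambda q:[p[0]+np.cos(p[2])*q[0]-np.sin(p[2])*q[1],p[1]+np.sin(p[2])*q[0]+np.cos(p[2])*q[1],q[2]]
# rails: bright rows in sampled columns, parallel part
for X in(-.05,.04,.06):
    for sg in(1,-1):
        a=w2p(C,[T([X,sg*.0312,.020])])[0]; col=int(round(a[0])); e=g[int(a[1])-12:int(a[1])+13,col].astype(int)
        rows=np.where(e>110)[0]+int(a[1])-12
        print(X,sg,a.round(1),rows.min(),rows.max(), p2w(C,[[col,rows.max()+.5 if sg>0 else rows.min()-.5]],.020)[0].round(4))
# carrier in tool frame: side face/edge points
hs=g[190:240,190:370]
for u in(225,250,300,335): print(u,g[200:222,u])
for v in(225,240): print(v,g[v,200:216],g[v,344:360])
X=lambda q:w2p(C,[z['p']+Rt@np.array(q)])[0].round(1)
# tool x -> carrier lateral; side face at +30mm
for zz in(.0519,):
    for dx in(0,-.001): print("pred",dx,X([.03+dx,-.04,zz-.018]),X([.03+dx,.04,zz-.018]),"bottom",X([.03+dx,-.04,zz]),X([.03+dx,.04,zz]))
E
python3 fit.py
```

```text
[  187    34   300   130 23892]
dock [ 0.59369016 -0.18666877  0.00696453] 347.375
-0.05 1 [299.7  71.4] 59 73 [ 0.5439 -0.158   0.02  ]
-0.05 -1 [299.1 127.2] 129 137 [ 0.5438 -0.2197  0.02  ]
0.04 1 [377.6  71.6] 64 73 [ 0.6341 -0.1572  0.02  ]
0.04 -1 [373.5 127.1] 129 136 [ 0.6335 -0.2192  0.02  ]
0.06 1 [394.6  71.8] 65 74 [ 0.6542 -0.1579  0.02  ]
0.06 -1 [389.8 127.2] 129 137 [ 0.6543 -0.219   0.02  ]
225 [226 227 231 229 230 229 176  51  36  43  42  44  45  42  48  60  72  73
  74  74  71  71]
250 [231 227 225 224 227 232 185  53  35  42  44  46  46  47  44  60  72  72
  74  73  73  72]
300 [225 224 225 228 232 240 186  50  37  41  43  47  48  46  45  62  95 114
 119 116 117 117]
335 [226 225 227 231 234 220 146  43  37  39  48  46  43  42  43  62  97 118
 120 116 122 115]
225 [227 226 224 227 232 224 136  95 108 115 112 112 115 114 114 115] [118 116 120 119 120 118 117 115 144 212 230 226 222 224 229 231]
240 [230 231 225 219 216 216 212 162  87 113 114 111 115 114 115 114] [120 123 123 122 120 117 114 164 222 229 225 222 224 224 227 227]
pred 0 [202.1 210. ] [352.4 210.2] bottom [209.6 200.8] [345.3 201. ]
pred -0.001 [202.3 211.8] [352.3 212. ] bottom [209.7 202.4] [345.2 202.6]
```

Emit:
arm_command(
  motion=[
    [[0.49, -0.25, 0, 0, 0, 0, 0], [0.49, -0.25, 0.3, 0, 0, 0, 0], [0.49, -0.25, 0.6, 0, 0, 0, 0], [0.49, -0.25, 0.82, 0, 0, 0, 0], [0.49, -0.25, 0.82, 0, 0, 0, 0]],
  ],
)

```text
t: 6.25
tool_pos: [0.4682, -0.1824, 0.1102]
eef_rot: [-2.215, -2.218, 0.002]
ft_force: [0.8, -0.4, -0.2]
gripper_width: 0.0107
gripper_force: 63.9
```

Emit:
arm_command(
  motion=[
    [[0, 0, 0.1, 0, 0, 0, 0], [0, 0, 0.15, 0, 0, 0, 0], [0, 0, 0.19, 0, 0, 0, 0], [0, 0, 0.19, 0, 0, 0, 0]],
  ],
)

```text
t: 6.75
tool_pos: [0.4698, -0.1848, 0.0747]
eef_rot: [2.221, 2.221, 0.0]
ft_force: [0.2, 0.5, -1.8]
gripper_width: 0.0111
gripper_force: 64.1
```

Emit:
arm_command(
  motion=[
    [[0, 0, 0.02, 0, 0, 0, 0], [0, 0, 0.03, 0, 0, 0, 0], [0, 0, 0.03, 0, 0, 0, 0]],
  ],
)

```text
t: 7.12
tool_pos: [0.4696, -0.1847, 0.0683]
eef_rot: [-2.221, -2.221, 0.0]
ft_force: [1.0, -0.8, -1.9]
gripper_width: 0.0108
gripper_force: 64.1
```

Run:
```python
from h import *
s=env.get_state(); im=grab_frame("wrist"); cv2.imwrite("pics/w4.png",cv2.convertScaleAbs(im,alpha=1.6))
np.save("w4.npy",im); np.savez("w4s.npz",p=s['tool_pos'],r=s['eef_rot'])
print(s['t'],s['tool_pos'],s['ft_force'],s['ft_torque'])
```

```text
7.125 [ 0.46962092 -0.18473843  0.06825829] [ 1.00199197 -0.83989196 -1.92008119] [ 0.00305349 -0.000758   -0.01107894]
```

View pics/w4.png

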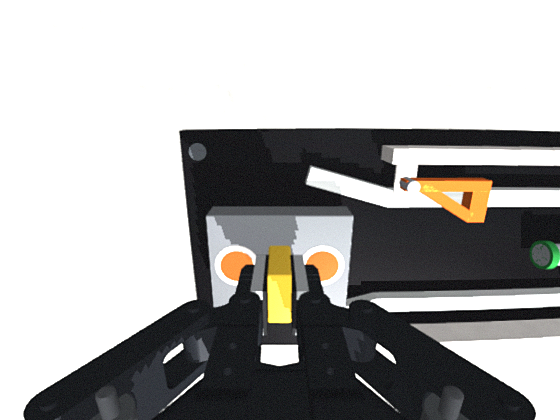

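The carrier is just above the plate in the mouth. Its +y lower edge is at row ~206, and the rail's inner foot at row ~207. I'll compute the lateral offset.

Run:
```python
from h import *
im=np.load("w4.npy"); z=np.load("w4s.npz"); C=cam("wrist",dict(tool_pos=z['p'],eef_rot=z['r'])); g=im.max(2).astype(int)
for u in(225,300,340): print("car",u,g[202:220,u])
for u in(425,520,550): print("rail+",u,g[180:215,u])
for u in(400,450,550): print("rail-",u,g[282:318,u])
def show(n,u,v,h): print(n,u,v,p2w(C,[[u,v]],h)[0].round(4))
for u in(225,340): show("car bottom edge",u,206,.0135); show("car top edge",u,214.7,.0315)
for u in(440,520,550): show("rail foot/z12",u,207,.012); show("rail top",u,207,.020)
```

```text
car 225 [14 19 15 18 39 55 55 56 53 57 52 54 54 73 85 88 86 87]
car 300 [ 15  14  13  14  39  54  51  55  54  51  58  53  57  72 114 136 139 136]
car 340 [ 16  13  15  22  43  54  55  55  55  54  51  53  53  71 115 138 142 141]
rail+ 425 [119 243 236 233 235 246 248 247 242 241 244 243 234 234 229 200 214 237
 230 227 224 223 221 225 224 226 203 103  27  21  23  28  28  28  23]
rail+ 520 [ 17  17  15  15  23  13  21  66  89  93 168 218 224 221 218 221 223 225
 224 220 223 223 224 225 225 232 208  47   7  19  23  24  23  20  26]
rail+ 550 [ 13  17  17  15  19   9  21  54  92  94 161 226 222 219 218 217 222 225
 223 219 223 219 221 224 228 224 167  37  17  19  25  21  20  24  21]
rail- 400 [ 21  16  15  16  19  20  15  11  13  54  86  93  92  91  87  93 198 244
 242 239 239 242 244 244 242 240 242 245 255 155  25   7  11  14  12  13]
rail- 450 [ 13  16  12  18  20  15  15  16  50  98  95  94  94  86  94 198 244 238
 233 234 237 238 237 236 236 236 241 254 106  13   7  14  13  14  15  18]
rail- 550 [ 17  17  20  13  12  44  85  97  94  95  89 104 175 224 221 220 222 225
 222 222 223 223 230 235 128  18   7  12  18  12  16  19  12  20  15  12]
car bottom edge 225 206 [ 0.438  -0.1588  0.0135]
car top edge 225 214.7 [ 0.4412 -0.1583  0.0315]
car bottom edge 340 206 [ 0.5073 -0.1587  0.0135]
car top edge 340 214.7 [ 0.5038 -0.1582  0.0315]
rail foot/z12 440 207 [ 0.5698 -0.1597  0.012 ]
rail top 440 207 [ 0.5653 -0.1572  0.02  ]
rail foot/z12 520 207 [ 0.6225 -0.1595  0.012 ]
rail top 520 207 [ 0.6155 -0.1571  0.02  ]
rail foot/z12 550 207 [ 0.6434 -0.1594  0.012 ]
rail top 550 207 [ 0.6354 -0.157   0.02  ]
```

Run:
```python
from h import *
z=np.load("w4s.npz"); C=cam("wrist",dict(tool_pos=z['p'],eef_rot=z['r']))
for u,f,t in((400,291,297.7),(450,290,296.7),(550,287,293.7)): print(p2w(C,[[u,f]],.012)[0].round(4),p2w(C,[[u,t]],.020)[0].round(4))
for u,t in((470,207.3),(520,207.),(550,206.7)): print(p2w(C,[[u,t]],.020)[0].round(4))
print(p2w(C,[[206,214.7],[352.5,214.7]],.0315))
```

```text
[ 0.5525 -0.2191  0.012 ] [ 0.5494 -0.219   0.02  ]
[ 0.5874 -0.2189  0.012 ] [ 0.5831 -0.2188  0.02  ]
[ 0.6616 -0.2183  0.012 ] [ 0.6545 -0.2185  0.02  ]
[ 0.5837 -0.1574  0.02  ]
[ 0.6155 -0.1571  0.02  ]
[ 0.6354 -0.1568  0.02  ]
[[ 0.43075269 -0.1583161   0.0315    ]
 [ 0.5105972  -0.15820266  0.0315    ]]
```

Carrier and rails agree within 0.5 mm laterally. I'll lower gently until contact.

Emit:
arm_command(
  motion=[
    [[0, 0, 0.005, 0, 0, -0.0007, 0], [0, 0, 0.01, 0, 0, -0.0007, 0], [0, 0, 0.01, 0, 0, -0.0007, 0]],
  ],
)

```text
t: 7.55
tool_pos: [0.4696, -0.1847, 0.0662]
eef_rot: [-2.216, -2.226, 0.0]
ft_force: [-0.1, -0.3, -0.9]
gripper_width: 0.0107
gripper_force: 64.1
```

Emit:
arm_command(
  motion=[
    [[0, 0, 0.005, 0, 0, 0, 0], [0, 0, 0.008, 0, 0, 0, 0], [0, 0, 0.008, 0, 0, 0, 0]],
  ],
)

```text
t: 7.92
tool_pos: [0.4696, -0.1847, 0.0647]
eef_rot: [-2.217, -2.226, 0.0]
ft_force: [0.1, -0.5, -0.7]
gripper_width: 0.0107
gripper_force: 64.1
```

Emit:
arm_command(
  motion=[
    [[0, 0, 0.005, 0, 0, 0, 0], [0, 0, 0.005, 0, 0, 0, 0]],
  ],
)

```text
t: 8.18
tool_pos: [0.4698, -0.1848, 0.064]
eef_rot: [2.216, 2.226, 0.0]
ft_force: [-1.0, 0.6, 2.1]
gripper_width: 0.011
gripper_force: 64.7
```

Emit:
arm_command(
  motion=[
    [[0, 0, 0.005, 0, 0, 0, 0], [0, 0, 0.005, 0, 0, 0, 0]],
  ],
)

```text
t: 8.43
tool_pos: [0.47, -0.185, 0.0639]
eef_rot: [2.215, 2.225, 0.0]
ft_force: [-2.5, 1.2, 14.5]
gripper_width: 0.0106
gripper_force: 66.3
```

Emit:
arm_command(
  motion=[
    [[0, 0, -0.004, 0, 0, 0, 0], [0, 0, -0.004, 0, 0, 0, 0]],
  ],
)

```text
t: 8.68
tool_pos: [0.4699, -0.1849, 0.064]
eef_rot: [2.216, 2.225, 0.0]
ft_force: [-0.7, -0.3, 6.2]
gripper_width: 0.0108
gripper_force: 65.1
```

Emit:
arm_command(
  motion=[
    [[0, 0.06, 0, 0, 0, 0, 0], [0, 0.12, 0, 0, 0, 0, 0], [0, 0.18, 0, 0, 0, 0, 0], [0, 0.24, 0, 0, 0, 0, 0], [0, 0.24, 0, 0, 0, 0, 0]],
  ],
)

```text
t: 9.3
tool_pos: [0.5189, -0.1848, 0.064]
eef_rot: [2.215, 2.225, 0.001]
ft_force: [1.8, -0.2, 6.3]
gripper_width: 0.0108
gripper_force: 65.2
```

Emit:
arm_command(
  motion=[
    [[0, 0.04, -0.0015, 0, 0, 0, 0], [0, 0.08, -0.0015, 0, 0, 0, 0], [0, 0.12, -0.0015, 0, 0, 0, 0], [0, 0.16, -0.0015, 0, 0, 0, 0], [0, 0.16, -0.0015, 0, 0, 0, 0]],
  ],
)

```text
t: 9.93
tool_pos: [0.5507, -0.185, 0.0641]
eef_rot: [2.215, 2.224, 0.001]
ft_force: [3.2, -2.7, 4.1]
gripper_width: 0.0107
gripper_force: 64.9
```

Emit:
arm_command(
  motion=[
    [[0, 0.04, 0, 0, 0, 0, 0], [0, 0.08, 0, 0, 0, 0, 0], [0, 0.12, 0, 0, 0, 0, 0], [0, 0.15, 0, 0, 0, 0, 0], [0, 0.15, 0, 0, 0, 0, 0]],
  ],
)

```text
t: 10.55
tool_pos: [0.5802, -0.1845, 0.064]
eef_rot: [2.216, 2.225, 0.001]
ft_force: [1.8, -2.3, 5.2]
gripper_width: 0.0112
gripper_force: 64.9
```

Emit:
arm_command(
  motion=[
    [[0, 0.04, 0, 0, 0, 0, 0], [0, 0.08, 0, 0, 0, 0, 0], [0, 0.1, 0, 0, 0, 0, 0], [0, 0.1, 0, 0, 0, 0, 0]],
  ],
)

```text
t: 11.05
tool_pos: [0.5991, -0.1844, 0.064]
eef_rot: [-2.216, -2.226, 0.002]
ft_force: [-4.6, -3.0, 6.8]
gripper_width: 0.0104
gripper_force: 65.3
```

Emit:
arm_command(
  motion=[
    [[0, 0.02, 0, 0, 0, 0, 0], [0, 0.04, 0, 0, 0, 0, 0], [0, 0.05, 0, 0, 0, 0, 0], [0, 0.05, 0, 0, 0, 0, 0]],
  ],
)

```text
t: 11.55
tool_pos: [0.6085, -0.1843, 0.064]
eef_rot: [-2.215, -2.225, 0.003]
ft_force: [-7.5, -4.0, 8.8]
gripper_width: 0.0108
gripper_force: 65.7
```

Emit:
arm_command(
  motion=[
    [[0, 0, -0.003, 0, 0, 0, 0], [0, 0.01, -0.003, 0, 0, 0, 0], [0, 0.02, -0.003, 0, 0, 0, 0], [0, 0.02, -0.003, 0, 0, 0, 0]],
  ],
)

```text
t: 12.05
tool_pos: [0.6122, -0.1843, 0.0641]
eef_rot: [-2.214, -2.224, 0.004]
ft_force: [-7.7, -3.9, 5.9]
gripper_width: 0.0108
gripper_force: 65.2
```

Emit:
arm_command(
  motion=[
    [[0, 0.01, 0, 0, 0, 0, 0], [0, 0.015, 0, 0, 0, 0, 0], [0, 0.015, 0, 0, 0, 0, 0]],
  ],
)

```text
t: 12.42
tool_pos: [0.615, -0.1843, 0.0641]
eef_rot: [-2.214, -2.224, 0.005]
ft_force: [-7.8, -3.8, 7.5]
gripper_width: 0.011
gripper_force: 65.4
```

Emit:
arm_command(
  motion=[
    [[0, 0.01, -0.003, 0, 0, 0, 0], [0, 0.02, -0.003, 0, 0, 0, 0], [0, 0.02, -0.003, 0, 0, 0, 0]],
  ],
)

```text
t: 12.8
tool_pos: [0.6188, -0.1842, 0.0642]
eef_rot: [-2.213, -2.223, 0.005]
ft_force: [-8.1, -4.8, 3.4]
gripper_width: 0.011
gripper_force: 64.9
```

Emit:
arm_command(
  motion=[
    [[0, 0.01, 0, 0, 0, 0, 0], [0, 0.015, 0, 0, 0, 0, 0], [0, 0.015, 0, 0, 0, 0, 0]],
  ],
)

```text
t: 13.18
tool_pos: [0.6217, -0.1842, 0.0642]
eef_rot: [-2.213, -2.223, 0.005]
ft_force: [-8.2, -4.1, 3.6]
gripper_width: 0.0109
gripper_force: 65.0
```

Emit:
arm_command(
  motion=[
    [[0, 0.005, 0, 0, 0, 0, 0], [0, 0.01, 0, 0, 0, 0, 0], [0, 0.01, 0, 0, 0, 0, 0]],
  ],
)

```text
t: 13.55
tool_pos: [0.6237, -0.1842, 0.0642]
eef_rot: [-2.213, -2.223, 0.006]
ft_force: [-7.5, -3.8, 3.9]
gripper_width: 0.0108
gripper_force: 65.0
```

Emit:
arm_command(
  motion=[
    [[0, 0.005, 0, 0, 0, 0, 0], [0, 0.01, 0, 0, 0, 0, 0], [0, 0.01, 0, 0, 0, 0, 0]],
  ],
)

```text
t: 13.92
tool_pos: [0.6257, -0.1842, 0.0643]
eef_rot: [-2.213, -2.223, 0.006]
ft_force: [-8.6, -3.8, 4.6]
gripper_width: 0.0108
gripper_force: 65.0
```

Emit:
arm_command(
  motion=[
    [[0, 0.005, 0, 0, 0, 0, 0], [0, 0.01, 0, 0, 0, 0, 0], [0, 0.01, 0, 0, 0, 0, 0]],
  ],
)

```text
t: 14.3
tool_pos: [0.6276, -0.1842, 0.0643]
eef_rot: [-2.213, -2.223, 0.006]
ft_force: [-8.8, -4.0, 5.0]
gripper_width: 0.0105
gripper_force: 65.0
```

Emit:
arm_command(
  motion=[
    [[0, 0.005, 0, 0, 0, 0, 0], [0, 0.01, 0, 0, 0, 0, 0], [0, 0.01, 0, 0, 0, 0, 0]],
  ],
)

```text
t: 14.68
tool_pos: [0.6291, -0.184, 0.0643]
eef_rot: [-2.212, -2.222, 0.007]
ft_force: [-12.0, -2.4, 7.4]
gripper_width: 0.011
gripper_force: 65.3
```

The force is rising and the lateral pawl load has dropped. I'll ease the down-force and push 0.8 mm further.

Emit:
arm_command(
  motion=[
    [[0, 0, -0.003, 0, 0, 0, 0], [0, 0.004, -0.003, 0, 0, 0, 0], [0, 0.004, -0.003, 0, 0, 0, 0]],
  ],
)

```text
t: 15.05
tool_pos: [0.6294, -0.1839, 0.0644]
eef_rot: [-2.211, -2.221, 0.008]
ft_force: [-12.2, -1.9, 5.9]
gripper_width: 0.0108
gripper_force: 65.0
```

Emit:
arm_command(
  motion=[
    [[0, 0.003, -0.002, 0, 0, 0, 0], [0, 0.006, -0.002, 0, 0, 0, 0], [0, 0.006, -0.002, 0, 0, 0, 0]],
  ],
)

```text
t: 15.42
tool_pos: [0.6299, -0.1839, 0.0645]
eef_rot: [-2.21, -2.22, 0.01]
ft_force: [-15.0, -3.8, 5.2]
gripper_width: 0.011
gripper_force: 64.9
```

Run:
```python
from h import *
s=env.get_state(); im=grab_frame("wrist")
cv2.imwrite("pics/w5.png",cv2.convertScaleAbs(im,alpha=1.6))
print(s['t'],s['tool_pos'],s['ft_force'],s['ft_torque'])
```

```text
15.425 [ 0.62990856 -0.18394111  0.06451196] [-15.03513293  -3.76388278   5.1653279 ] [-0.68188457  2.63565309  0.03026994]
```

View pics/w5.png

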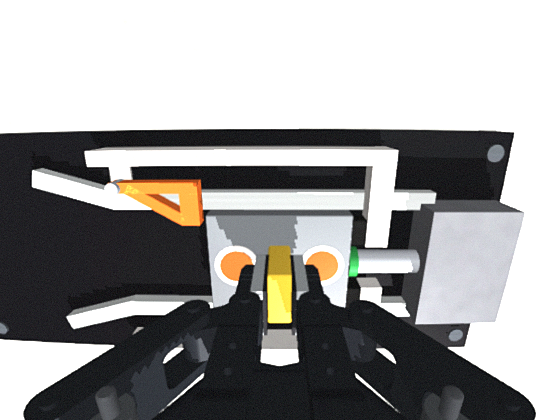

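The orange pawl tooth (edge at column 202, reaching row 225) now sits behind the carrier's rear face (column 207), so it has clicked. I'll back off slightly, then open.

Emit:
arm_command(
  motion=[
    [[0, -0.005, 0, 0, 0, 0, 0], [0, -0.01, 0, 0, 0, 0, 0], [0, -0.015, 0, 0, 0, 0, 0], [0, -0.015, 0, 0, 0, 0, 0]],
  ],
)

```text
t: 15.98
tool_pos: [0.6281, -0.1839, 0.0644]
eef_rot: [-2.212, -2.222, 0.007]
ft_force: [-8.8, -3.1, 0.2]
gripper_width: 0.0103
gripper_force: 64.3
```

Emit:
arm_command(
  motion=[
    [[0, -0.005, 0, 0, 0, 0, 0], [0, -0.01, 0, 0, 0, 0, 0], [0, -0.01, 0, 0, 0, 0, 0]],
  ],
)

```text
t: 16.35
tool_pos: [0.6263, -0.1839, 0.0644]
eef_rot: [-2.212, -2.222, 0.006]
ft_force: [-6.3, -3.2, -0.7]
gripper_width: 0.0108
gripper_force: 64.1
```

Emit:
arm_command(
  motion=[
    [[0, -0.004, 0, 0, 0, 0, 0], [0, -0.007, 0, 0, 0, 0, 0], [0, -0.007, 0, 0, 0, 0, 0]],
  ],
)

```text
t: 16.73
tool_pos: [0.6262, -0.1839, 0.065]
eef_rot: [-2.214, -2.224, 0.003]
ft_force: [-5.4, -3.6, -4.5]
gripper_width: 0.0107
gripper_force: 63.6
```

The carrier stopped following, so the pawl holds. Releasing.

Emit:
arm_command(
  motion=[
    [[0, 0, 0, 0, 0, 0, 0.15], [0, 0, 0, 0, 0, 0, 0.4], [0, 0, 0, 0, 0, 0, 0.5], [0, 0, 0, 0, 0, 0, 0.5], [0, 0, 0, 0, 0, 0, 0.5]],
  ],
)

```text
t: 17.35
tool_pos: [0.6274, -0.184, 0.0661]
eef_rot: [2.216, 2.226, 0.0]
ft_force: [-0.5, -0.8, -0.0]
gripper_width: 0.0426
gripper_force: 0.0
```

Emit:
arm_command(
  motion=[
    [[0, 0, -0.2, 0, 0, 0, 0.5], [0, 0, -0.5, 0, 0, 0, 0.5], [0, 0, -0.8, 0, 0, 0, 0.5], [0, 0, -0.8, 0, 0, 0, 0.5]],
  ],
)

```text
t: 17.85
tool_pos: [0.6286, -0.1846, 0.2316]
eef_rot: [2.209, 2.219, 0.005]
ft_force: [0.4, -0.2, 0.1]
gripper_width: 0.0427
gripper_force: 0.0
```

Run:
```python
from h import *
s=env.get_state(); im=grab_frame("wrist")
cv2.imwrite("pics/w6.png",cv2.convertScaleAbs(im,alpha=1.6))
print(s['t'],s['tool_pos'],s['ft_force'],s['gripper_width'])
```

```text
17.85 [ 0.62861222 -0.18457998  0.23162229] [ 0.36831723 -0.16304182  0.07734832] 0.04266801644503715
```

View pics/w6.png

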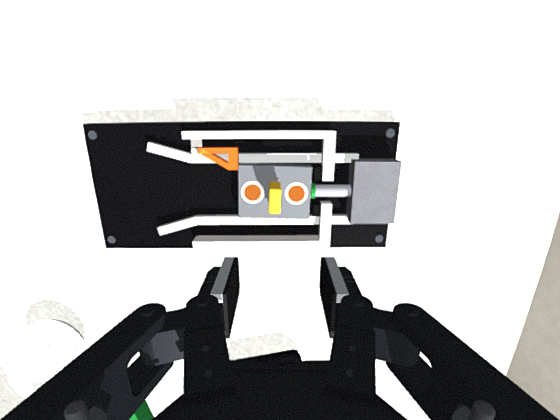

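The carrier sits flat between the rails with the pawl tooth (238,165) behind its rear face and the ejector still pressed in, untouched by the gripper. Handing in.

```bash
python3 -c "
from plant import env
print(env.hand_in())"
```

```text
the job is handed in; nothing more can be done
None
```

The yellow-grip carrier is in the dock, held by the orange catch with the ejector still pressed in and the gripper clear. I handed the job in at about 18 s of the 58 s; the hand-in returned no verdict.

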